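# Release a bond-test coupon and bring its reject pad under the marking needle

### The job

The tested coupon is still clamped in its fixture. Swing the clamp bar up by its red grip and over until it rests back open, then slide the coupon's black carrier along its track, out from beneath the bar, until the red-ringed pad sits right under the tip of the marking needle. Keep the carrier down in its track, do not touch the needle or its bracket, and leave the other things on the bench where they are.

Things in the scene. Friction and masses are not known exactly. Their poses are not given: they have to be found in the camera images.
- fixture: fixed grey metal fixture; base plate x -40..+66, y -111..+111 mm, 12 mm thick. Origin on the bench under the middle of the track's centre line; y axis along the track in the slide-out direction (robot's left), x away from the robot, z up. Track: 47 mm channel, floor 12 mm above the bench, between rails with tops at 18 mm; a low stop closes its +y end
- clamp_bar (a joint): angle of the clamp bar, rad: 0 = down, its foot in the carrier's well (the rim cannot pass it), grows as lifted, 1.57 = upright, 2.2 = leaning back open on its stop, clear of the track. Steel bar 14 mm wide, 0.22 kg, free hinge with slight drag: let go before upright it falls shut; past 1.65 it sinks back open by itself. It crosses the track at fixture y = -40 mm
- bar_hinge (a point): point on the clamp bar's hinge axis (parallel to the fixture's y, on the far side of the track), 28 mm above the bench, at fixture x = +50, y = -40 mm
- bar_grip (a point): centre of the red round grip on the bar's free end: disc of 22 mm diameter, 16 mm between its flat faces, which look along the fixture's y (pinch these). 113 mm from the hinge axis along the bar and 6 mm above the bar's centre plane (which holds the hinge axis). Bar down: 34 mm above the bench, overhanging the base plate on the robot's side
- carrier: loose black tray with a white coupon, 44 mm wide, 100 mm long along its y (the fixture's y), rim 6.5 mm high, about 0.2 kg; origin at the centre of its underside, which rests on the track floor 12 mm above the bench. 1.5 mm side play; slides with ordinary friction and stops when the push stops
- post (a point): centre of the top of the carrier's push post: upright ribbed pin of 10 mm diameter at the trailing (-y) end of the carrier, 42 mm behind its centre, rising from 18.5 to 42 mm above the bench. Pushed from its -y side it slides the carrier out, from its +y side back
- mark (a point): centre of the red-ringed reject pad on the coupon; ring 11 mm in outer diameter; on the carrier's centre line, 26 mm ahead (+y) of its centre, 68 mm ahead of the post, 16 mm above the bench
- needle_tip (a point): tip of the marking needle, 23 mm above the bench, straight above the track's centre line, at fixture y between +54 and +76 mm; rim and coupon pass beneath it, the post would not
- gel_box: loose grey and black gel box 58 x 56 x 13 mm, bystander; origin at the centre of its underside
- tweezers: loose black tweezers 119 mm long, bystander; origin at the centre of the underside
- loupe: loose black measuring loupe, 39 mm diameter, 40 mm high, bystander; origin at the centre of its underside
- gold_spool: loose blue spool of gold wire, 51 mm diameter, 25 mm high, bystander; origin at the centre of its underside
- needle_stand: fixed blue bracket that carries the steel needle; origin on the bench straight below the needle tip, axes as the fixture's. Its foot stands on the far side of the track at x = 39..61 mm; its arm, 12 mm wide in y, comes over the track at 52 to 61 mm above the bench; the needle's top is at 71 mm
Things that resemble listed ones, but are neither listed nor needed, are in the scene too. There is more than one size of the carrier; the one meant has the size given above.

How it is judged (in metres and radians):
On the way, in this order (a step that is already met when the one before it is completed fails the run):
1. the clamp bar is swung up past upright (value of joint clamp_bar above 1.75 rad), for 0.2 s.
2. the carrier is out from beneath the bar with the ringed pad under the needle tip (horizontal distance between mark and needle_tip below 0.005 m and value of joint clamp_bar above 1.75 rad), for 0.2 s.
At the end, for the whole second after the job is handed in: the clamp bar rests back open (beyond 1.75 rad), and the carrier lies still and flat in its track, with the centre of the ringed pad within 5 mm horizontally of the needle tip (all of step 2 and z of carrier in the frame of fixture below 0.015 m and angle between carrier's own z axis and vertical below 0.06 rad and linear speed of carrier below 0.01 m/s); the robot touches nothing.
It fails at once if the carrier is lifted out of its track (more than 6 mm) or tipped (z of carrier in the frame of fixture above 0.018 m or angle between carrier's own z axis and vertical above 0.2 rad).
It fails at once if the robot touches the needle or its bracket (contact force between any of the fingers, the arm and needle_stand above 1 N).
It fails at once if a bystander is moved more than 20 mm (distance of any of gel_box, tweezers, loupe, gold_spool from where it was at the start of the episode above 0.02 m).
It also fails if it takes over 51 s, if anything falls off the work surface, if the arm or the gripper's body presses on something with over 40 N, if the wrist force passes 120 N, or if a joint passes its speed limit or range.

### The arm

A 6-joint arm with a two-finger parallel gripper is mounted at the origin on a cart in front of the work surface, level with it; the furniture and walls round the work are solid. World frame = base frame: x ahead of the robot, y to its left, z up, the work surface at z = 0. Lengths are in mm, angles in rad, forces in N, time in s.
With the tool pointing down it reaches from about 275 to 825 mm from the base axis. Payload 5.2 kg.
Tool frame: the origin (TCP) lies midway between the tips of the shut fingers; the grasp point (between the pads) lies manip.grasp_offset behind it (manip.grasp_offset is the distance from the TCP to the grasp point, in mm); z points along the fingers, y is the line along which they close (so a half turn about z gives the same grasp; the last joint's range is limited). The gripper opens to 93 mm and grips with 3 to 60 N. Pads are 15 mm wide; open, the fingers measure 128 mm over their backs; the gripper's body (75 mm by 188 mm) begins 65 mm behind the grasp point.
Start: joints at [0.938, 0.259, 1.535, -0, 1.348, -0.203], TCP at [229.158, 499.991, 218.653] pointing down, gripper open.
Joint ranges: [-3.14, 3.14], [-0.91, 2.08], [0.19, 2.58], [-1.22, 4.36], [0.22, 2.71], [-3.12, 3.12]. Speed limits (rad/s): [2.57, 2.57, 3.14, 3.14, 3.14, 3.14].

### API

Orientations are given as a unit quaternion [w, x, y, z].
In Python, from cell import manip gives the robot as it stands.
- The arm moves only by the tool jog_arm, never from a script. Its argument "moves" is one flat list of numbers, 7 for each row, row after row: the shift along the tool's x, y, z in units of 4 cm (1.0 is 4 cm), then the turn, a rotation vector about the tool's x, y, z in units of 0.1 rad (1.0 is 0.1 rad), then the opening, from 0 (shut) to 1 (fully open). A call has exactly 10 rows; each row shifts and turns the commanded pose from where the row before left it, along the tool's axes as they then stand; what a row does not reach is not made up. A row lasts 1/12 s, in which the tool goes at most 41.7 mm and 7.16 degrees, less where a joint would pass 70% of its speed; a pose out of reach is approached as far as the arm can. A call with a number of a shift or a turn outside -1 to 1 is refused whole. A call with a gripper value outside its range is refused whole. The fingers move at their own pace and stop on an object; "squeeze" is the grip in N (left out, the last holds). Time passes only in rows, so rows that do not move let the fingers close, or fill a call up. It gives the time, the measured TCP pose, the force, the opening and the grip force at its end, in the units of the state.
- manip.state(): the state, without advancing time (a new reading comes with each control period).
- manip.read_camera(name): name is "scene" or "top"; returns the picture (420x560x3 uint8, red, green, blue); there is no depth.
- manip.get_calibration(name): a dict with "fx", "fy", "cx", "cy" (pixels), "k1" (the pictures are not rectified: a ray, as slopes to the right and down, at radius r is drawn at 1 + k1 r^2 times it, then the intrinsics apply), "position" and "rotation" of the camera in the world. Camera axes: x right, y down, z forward; pixel columns grow to the right and rows downward; lengths in mm; the calibration is good to about 2 mm. A picture is of the moment at which its call begins. get_calibration takes no time and is no camera call.
- manip.close_job(): hands the job in; it is judged then, once.
The state is a dict: "time_s": time; "joint_positions": joint angles; "qd": joint speeds; "effort": joint torques, N m; "position": TCP position; "eef_rot": TCP orientation; "ft_force": force on the tool from outside, world axes, zero at the start; "wrist_torque": the same for the moment, N m; "width": finger opening in mm; "grip_force": force on a finger pad.
Only numpy, scipy, OpenCV 4.12 (cv2) and the standard library are available. Lean on these libraries where they do the work, as an engineer would, in place of code of your own. Each camera call takes 0.05 s, during which the arm holds its last target. There are 200 camera calls.

## Working session

There is one attempt and no reset: what is moved stays moved. The work goes in short steps, Python scripts to look and compute and a tool call to move; the robot and the scene stay as the last step left them, time stands still between calls to the robot, and variables do not carry over. Pictures are saved under pics/ and viewed, at most 10 in all, crops included, and the job is handed in when it is done.

Besides the shell and the picture viewer there is one more tool, called after ">>>" as a command line: name --argument value ..., lists and objects as JSON in quotes. jog_arm: Moves the arm, as the interface text tells. Its arguments: {"type":"object","properties":{"moves":{"type":"array","items":{"type":"number","minimum":-1,"maximum":1}},"squeeze":{"type":"number"}},"required":["moves"]}

```bash
mkdir -p pics; cat > h.py <<'E'
import numpy as np,cv2
from cell import manip
def snap(c,n):
    im=manip.read_camera(c); cv2.imwrite(f'pics/{n}.png',cv2.cvtColor(im,cv2.COLOR_RGB2BGR)); return im
E
python3 - <<'E'
from h import *
a=snap('scene','s0');b=snap('top','t0')
for c in('scene','top'):print(manip.get_calibration(c))
print(manip.state(),manip.grasp_offset)
E
```

```text
{'fx': 443.0115730410208, 'fy': 443.0115730410208, 'cx': 284.4130783264751, 'cy': 209.8948278758456, 'k1': -0.08942136144707952, 'position': array([ -48.18796357, -401.70727793,  656.62634914]), 'rotation': array([-0.38447009,  0.79192149, -0.42627686,  0.20816135])}
{'fx': 396.3416805086478, 'fy': 396.3416805086478, 'cx': 286.3050005463351, 'cy': 209.63965011939925, 'k1': -0.0685269525385846, 'position': array([437.6275542 ,  27.22223959, 895.04515164]), 'rotation': array([ 0.05920548, -0.69716373,  0.71214323, -0.057528  ])}
{'time_s': 0.1, 'joint_positions': array([ 9.38208810e-01,  2.59266851e-01,  1.53595548e+00,  6.37252505e-07,
        1.34803202e+00, -2.02813185e-01]), 'qd': array([-1.92205353e-03, -2.66540003e-03, -3.33917415e-03,  4.56490339e-05,
       -1.48079423e-03,  2.65605900e-04]), 'effort': array([ 1.22609879e-03, -4.38213301e+01, -2.84641564e+01,  7.20354659e-02,
        3.63186502e-02, -6.29633246e-05]), 'position': array([228.85185348, 499.58147106, 217.90991004]), 'eef_rot': array([-3.37325496e-04,  2.13237186e-01,  9.77000109e-01, -7.59289288e-04]), 'ft_force': array([ 0.33052566, -0.47842694,  0.27178622]), 'wrist_torque': array([0.0041273 , 0.00611807, 0.00780036]), 'grip_force': 0.0, 'width': 93.01463266983757} 18.8
```

View pics/s0.png

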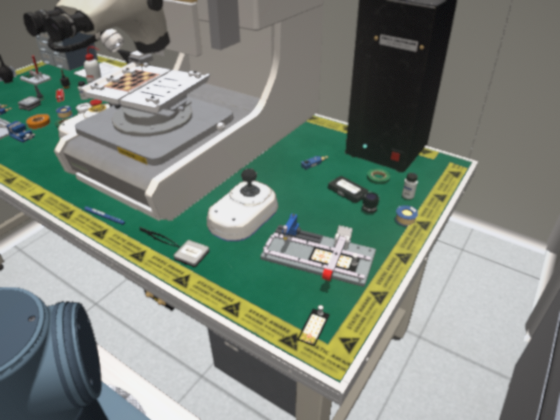

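View pics/t0.png

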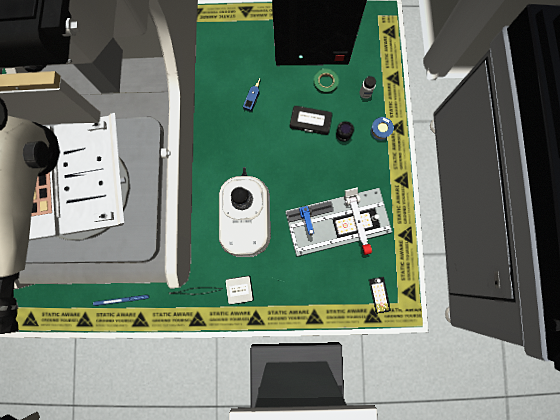

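The top view shows the fixture at about (340,222), the bar running from its hinge at (351,192) to the red grip at (367,249), and the blue needle stand at (307,219). There are two carrier-like things. One is in the fixture at (357,224). The other is a loose small tray at (380,294), near the bench edge, which is a decoy. The one in the fixture under the bar fits; I'll confirm it in an enlarged crop.

```bash
python3 - <<'E'
from h import *
t=cv2.imread('pics/t0.png')[175:315,280:405];s=cv2.imread('pics/s0.png')[205:290,255:385]
t=cv2.resize(t,None,fx=4.2,fy=4.2,interpolation=2)[:588,:525]
cv2.imwrite('pics/ct.png',t);cv2.imwrite('pics/cs.png',cv2.resize(s,None,fx=6,fy=6,interpolation=2))
E
```

```text
(no output)
```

View pics/ct.png

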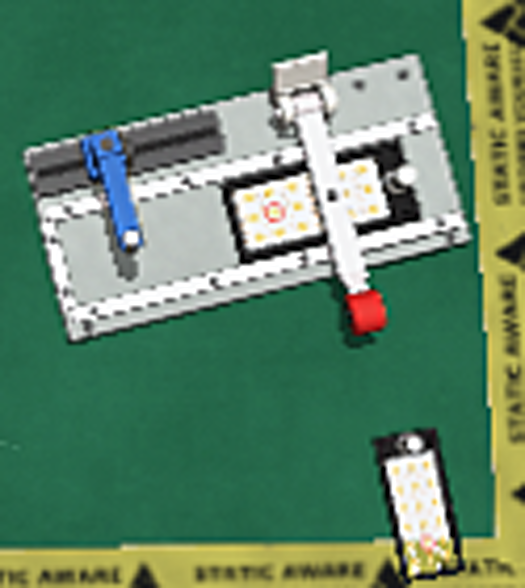

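View pics/cs.png

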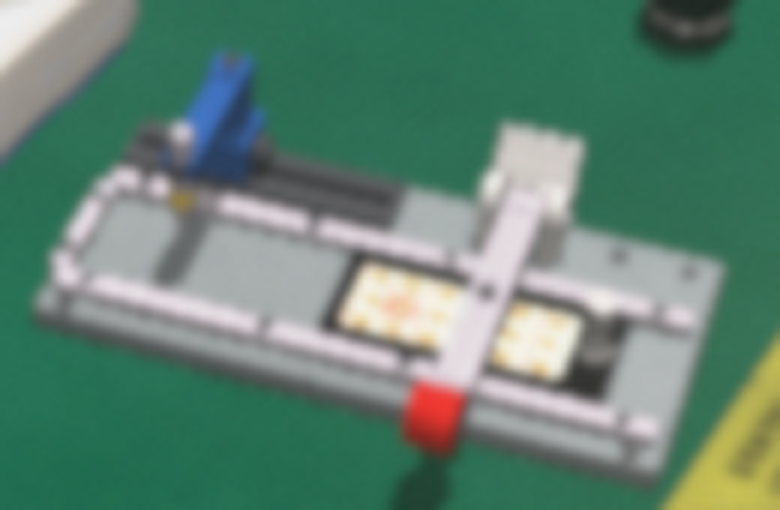

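The crops confirm it. The tray in the fixture is the larger one, held under the bar, with its post at the -y end and the ringed mark at crop (274,212). The loose one at (415,500) is the smaller decoy. Next I'll fit the fixture pose using both views.

```bash
cat >> h.py <<'E'
from scipy.spatial.transform import Rotation as R
from scipy.optimize import least_squares
def proj(c,P):
    k=manip.get_calibration(c);q=k['rotation'];r=R.from_quat(q,scalar_first=True)
    p=r.inv().apply(np.atleast_2d(P)-k['position']);s=p[:,:2]/p[:,2:]
    s=s*(1+k['k1']*(s**2).sum(1,keepdims=True));return s*[k['fx'],k['fy']]+[k['cx'],k['cy']]
def tri(pt,ps):
    f=lambda X:np.r_[(proj('top',X)-pt)[0],(proj('scene',X)-ps)[0]]
    s=least_squares(f,[430,-90,30]);return s.x,np.abs(s.fun).max()
def fx2w(F,P): # F=x,y,yaw,z
    return R.from_euler('z',F[2]).apply(np.atleast_2d(P))+[F[0],F[1],F[3]]
E
python3 - <<'E'
from h import *
T=lambda u,v:np.array([280+(u+.5)/4.2-.5,175+(v+.5)/4.2-.5])
S=lambda u,v:np.array([255+(u+.5)/6-.5,205+(v+.5)/6-.5])
D=dict(grip=(T(367,312),S(435,418)),needletop=(T(131,238),S(182,135)),post=(T(407,174),S(603,305)),mark=(T(274,212),S(402,303)))
for n,(a,b) in D.items():print(n,*tri(a,b))
tp=[((66,111,12),T(24,155)),((66,-111,12),T(418,57)),((-40,-111,12),T(468,240)),((-40,111,12),T(72,338)),((-63,-40,34),D['grip'][0])]
sp=[((66,-111,12),S(722,262)),((-40,-111,12),S(658,472)),((-40,111,12),S(38,308)),((-63,-40,34),D['grip'][1])]
def f(p):
    F=[p[0],p[1],p[2],p[6]];e=[]
    for c,L,o in(('top',tp,0),('scene',sp,1)):
        P=[l[0] for l in L]+[(0,p[3],71),(0,p[4],42),(0,p[5],16)]
        q=[l[1] for l in L]+[D[k][o] for k in('needletop','post','mark')]
        e.append((proj(c,fx2w(F,P))-np.array(q)))
    return np.vstack(e).ravel()
s=least_squares(f,[430,-90,.2,65,-70,0,0],loss='soft_l1')
print(s.x);print(f(s.x).reshape(-1,2).round(1).tolist())
F=[s.x[0],s.x[1],s.x[2],0]
print(fx2w(F,[(-63,-40,34),(50,-40,28),(0,s.x[3],23),(0,s.x[4],42)]))
E
```

```text
grip [ 491.19160956 -145.80688805   35.06161162] 0.15962064139887389
needletop [528.87428344 -23.29019642  69.75989402] 0.4300397563576439
post [ 562.1212846  -169.64364143   40.4930342 ] 0.26856611576408795
mark [ 546.61389552 -102.70114634   18.45939351] 0.33761192448611155
[ 5.44175416e+02 -9.23613887e+01  2.24957717e-01  7.06465702e+01
 -7.92589748e+01 -1.07207933e+01 -2.31249942e-01]
[[-0.3, -1.3], [0.1, -1.4], [1.3, -0.2], [-0.1, 0.8], [-0.2, -0.3], [0.5, -0.1], [0.4, -0.2], [0.2, -0.1], [0.2, 0.4], [0.0, 0.2], [-1.4, -0.2], [-0.3, 0.3], [-0.5, -0.2], [-0.3, -0.3], [-0.4, 1.0]]
[[ 491.68539884 -145.40663442   34.        ]
 [ 601.83819884 -120.20027305   28.        ]
 [ 528.41662863  -23.49486195   23.        ]
 [ 561.85533076 -169.62331793   42.        ]]
```

```bash
cat >> h.py <<'E'
F=[544.2,-92.4,.225,0]
def plan(wp,open_,yaw=None,tail=0):
    "wp: list of (world xyz, nrows); yaw: heading of tool y to reach over first 10 rows"
    st=manip.state();p=np.array(st['position']);r=R.from_quat(st['eef_rot'],scalar_first=True)
    tgt=None
    if yaw is not None:
        y=np.array([np.cos(yaw),np.sin(yaw),0]);z=np.array([0,0,-1.]);tgt=R.from_matrix(np.c_[np.cross(y,z),y,z])
    rot=(r.inv()*tgt).as_rotvec() if tgt is not None else np.zeros(3)
    n=0;N=8
    for w,k in wp:
        w=np.array(w,float)
        for i in range(k):
            d=r.inv().apply((w-p)/(k-i));dr=rot/N if n<N else 0*rot
            row=np.r_[(d/40).round(2),(dr/.1).round(2)]
            print(*[f'{v:g},' for v in row+0.0],open_,end=',\n');p=p+r.apply(row[:3]*40);r=r*R.from_rotvec(row[3:]*.1);n+=1
E
python3 - <<'E'
from h import *
plan([((240,210,225),10),((400,-50,215),10),((491.7,-145.4,90),10)],.4,yaw=np.pi/2+.225)
E
```

```text
-0.33, -0.65, -0.02, 0, 0, -0.82, 0.4,
-0.27, -0.67, -0.02, 0, 0, -0.82, 0.4,
-0.22, -0.69, -0.02, 0, 0, -0.82, 0.4,
-0.16, -0.71, -0.02, 0, 0, -0.82, 0.4,
-0.1, -0.72, -0.01, 0, 0, -0.82, 0.4,
-0.04, -0.72, -0.02, 0, 0, -0.82, 0.4,
0.02, -0.72, -0.01, 0, 0, -0.82, 0.4,
0.07, -0.72, -0.02, 0, 0, -0.82, 0.4,
0.14, -0.71, -0.01, 0, 0, 0, 0.4,
0.13, -0.71, -0.02, 0, 0, 0, 0.4,
-0.24, -0.72, 0.03, 0, 0, 0, 0.4,
-0.24, -0.72, 0.03, 0, 0, 0, 0.4,
-0.24, -0.72, 0.02, 0, 0, 0, 0.4,
-0.25, -0.73, 0.03, 0, 0, 0, 0.4,
-0.24, -0.72, 0.02, 0, 0, 0, 0.4,
-0.25, -0.73, 0.03, 0, 0, 0, 0.4,
-0.24, -0.72, 0.02, 0, 0, 0, 0.4,
-0.25, -0.73, 0.03, 0, 0, 0, 0.4,
-0.24, -0.72, 0.02, 0, 0, 0, 0.4,
-0.25, -0.73, 0.03, 0, 0, 0, 0.4,
-0.17, -0.28, 0.31, 0, 0, 0, 0.4,
-0.17, -0.28, 0.31, 0, 0, 0, 0.4,
-0.17, -0.28, 0.31, 0, 0, 0, 0.4,
-0.17, -0.28, 0.31, 0, 0, 0, 0.4,
-0.17, -0.29, 0.31, 0, 0, 0, 0.4,
-0.17, -0.28, 0.31, 0, 0, 0, 0.4,
-0.17, -0.29, 0.32, 0, 0, 0, 0.4,
-0.17, -0.28, 0.31, 0, 0, 0, 0.4,
-0.17, -0.29, 0.32, 0, 0, 0, 0.4,
-0.17, -0.28, 0.31, 0, 0, 0, 0.4,
```

>>> jog_arm --moves '[-0.33,-0.65,-0.02,0,0,-0.82,0.4,-0.27,-0.67,-0.02,0,0,-0.82,0.4,-0.22,-0.69,-0.02,0,0,-0.82,0.4,-0.16,-0.71,-0.02,0,0,-0.82,0.4,-0.1,-0.72,-0.01,0,0,-0.82,0.4,-0.04,-0.72,-0.02,0,0,-0.82,0.4,0.02,-0.72,-0.01,0,0,-0.82,0.4,0.07,-0.72,-0.02,0,0,-0.82,0.4,0.14,-0.71,-0.01,0,0,0,0.4,0.13,-0.71,-0.02,0,0,0,0.4]' --squeeze 15

```text
time_s: 0.93
position: [239.6, 209.3, 225.2]
eef_rot: [-0.0, -0.113, 0.994, -0.0]
ft_force: [0.3, -0.6, 0.1]
width: 38.1
grip_force: 0.0
```

>>> jog_arm --moves '[-0.24,-0.72,0.03,0,0,0,0.4,-0.24,-0.72,0.03,0,0,0,0.4,-0.24,-0.72,0.02,0,0,0,0.4,-0.25,-0.73,0.03,0,0,0,0.4,-0.24,-0.72,0.02,0,0,0,0.4,-0.25,-0.73,0.03,0,0,0,0.4,-0.24,-0.72,0.02,0,0,0,0.4,-0.25,-0.73,0.03,0,0,0,0.4,-0.24,-0.72,0.02,0,0,0,0.4,-0.25,-0.73,0.03,0,0,0,0.4]'

```text
time_s: 1.77
position: [400.7, -51.2, 214.8]
eef_rot: [-0.0, -0.113, 0.994, 0.0]
ft_force: [0.9, 0.9, -0.0]
width: 37.0
grip_force: 0.0
```

>>> jog_arm --moves '[-0.17,-0.28,0.31,0,0,0,0.4,-0.17,-0.28,0.31,0,0,0,0.4,-0.17,-0.28,0.31,0,0,0,0.4,-0.17,-0.28,0.31,0,0,0,0.4,-0.17,-0.29,0.31,0,0,0,0.4,-0.17,-0.28,0.31,0,0,0,0.4,-0.17,-0.29,0.32,0,0,0,0.4,-0.17,-0.28,0.31,0,0,0,0.4,-0.17,-0.29,0.32,0,0,0,0.4,-0.17,-0.28,0.31,0,0,0,0.4]'

```text
time_s: 2.6
position: [492.1, -145.1, 89.2]
eef_rot: [-0.0, -0.113, 0.994, 0.0]
ft_force: [0.5, -0.8, -0.2]
width: 37.2
grip_force: 0.0
```

```bash
python3 - <<'E'
from h import *
plan([((491.7,-145.4,17),8),((491.7,-145.4,17),2)],.4)
a=snap('scene','s1')[195:295,260:390];b=snap('top','t1')[175:275,280:410]
cv2.imwrite('pics/c1.png',cv2.cvtColor(cv2.resize(np.hstack([a,b]),None,fx=3,fy=3,interpolation=2),4))
E
```

```text
0, 0, 0.23, 0, 0, 0, 0.4,
0, 0, 0.22, 0, 0, 0, 0.4,
0, 0, 0.23, 0, 0, 0, 0.4,
0, 0, 0.22, 0, 0, 0, 0.4,
0, 0, 0.23, 0, 0, 0, 0.4,
0, 0, 0.22, 0, 0, 0, 0.4,
0.01, 0, 0.23, 0, 0, 0, 0.4,
0, -0.01, 0.22, 0, 0, 0, 0.4,
0, 0, 0, 0, 0, 0, 0.4,
0, 0, 0, 0, 0, 0, 0.4,
```

View pics/c1.png

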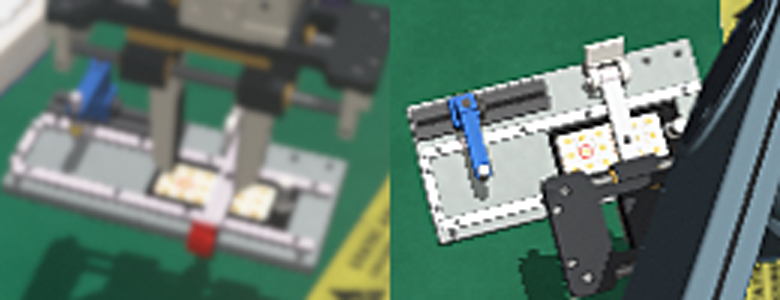

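The picture shows the two fingers straddling the grip's line (red at (202,237)), with the gripper body well above the needle bracket at (90,90). I'll descend and pinch.

>>> jog_arm --moves '[0,0,0.23,0,0,0,0.4,0,0,0.22,0,0,0,0.4,0,0,0.23,0,0,0,0.4,0,0,0.22,0,0,0,0.4,0,0,0.23,0,0,0,0.4,0,0,0.22,0,0,0,0.4,0.01,0,0.23,0,0,0,0.4,0,-0.01,0.22,0,0,0,0.4,0,0,0,0,0,0,0.4,0,0,0,0,0,0,0.4]'

```text
time_s: 3.53
position: [491.3, -145.1, 17.6]
eef_rot: [-0.001, -0.113, 0.994, 0.0]
ft_force: [0.1, -0.2, -0.3]
width: 37.4
grip_force: 0.0
```

>>> jog_arm --moves '[0,0,0,0,0,0,0.1,0,0,0,0,0,0,0.1,0,0,0,0,0,0,0.1,0,0,0,0,0,0,0.1,0,0,0,0,0,0,0.1,0,0,0,0,0,0,0.1,0,0,0,0,0,0,0.1,0,0,0,0,0,0,0.1,0,0,0,0,0,0,0.1,0,0,0,0,0,0,0.1]' --squeeze 15

```text
time_s: 4.37
position: [492.1, -145.5, 18.6]
eef_rot: [0.0, -0.113, 0.994, -0.0]
ft_force: [-1.1, -0.6, 5.1]
width: 15.5
grip_force: 15.0
```

```bash
python3 - <<'E'
import numpy as np
t=np.linspace(0,2.0,31);x=-113*np.cos(t)+6*np.sin(t);z=113*np.sin(t)+6*np.cos(t)
X=np.round(-(x-x[0])/40,2);Z=np.round(-(z-z[0])/40,2)
for i in range(30):print(f'{X[i+1]-X[i]:.2f}, 0, {Z[i+1]-Z[i]:.2f}, 0, 0, 0, 0.1,')
E
```

```text
-0.02, 0, -0.19, 0, 0, 0, 0.1,
-0.03, 0, -0.18, 0, 0, 0, 0.1,
-0.04, 0, -0.19, 0, 0, 0, 0.1,
-0.05, 0, -0.18, 0, 0, 0, 0.1,
-0.06, 0, -0.18, 0, 0, 0, 0.1,
-0.08, 0, -0.17, 0, 0, 0, 0.1,
-0.09, 0, -0.16, 0, 0, 0, 0.1,
-0.10, 0, -0.17, 0, 0, 0, 0.1,
-0.11, 0, -0.15, 0, 0, 0, 0.1,
-0.12, 0, -0.14, 0, 0, 0, 0.1,
-0.13, 0, -0.14, 0, 0, 0, 0.1,
-0.13, 0, -0.13, 0, 0, 0, 0.1,
-0.15, 0, -0.12, 0, 0, 0, 0.1,
-0.15, 0, -0.11, 0, 0, 0, 0.1,
-0.16, 0, -0.10, 0, 0, 0, 0.1,
-0.17, 0, -0.09, 0, 0, 0, 0.1,
-0.17, 0, -0.07, 0, 0, 0, 0.1,
-0.18, 0, -0.07, 0, 0, 0, 0.1,
-0.18, 0, -0.05, 0, 0, 0, 0.1,
-0.19, 0, -0.04, 0, 0, 0, 0.1,
-0.18, 0, -0.03, 0, 0, 0, 0.1,
-0.19, 0, -0.02, 0, 0, 0, 0.1,
-0.19, 0, 0.00, 0, 0, 0, 0.1,
-0.19, 0, 0.01, 0, 0, 0, 0.1,
-0.18, 0, 0.02, 0, 0, 0, 0.1,
-0.19, 0, 0.04, 0, 0, 0, 0.1,
-0.18, 0, 0.04, 0, 0, 0, 0.1,
-0.18, 0, 0.06, 0, 0, 0, 0.1,
-0.18, 0, 0.07, 0, 0, 0, 0.1,
-0.17, 0, 0.08, 0, 0, 0, 0.1,
```

>>> jog_arm --moves '[-0.02,0,-0.19,0,0,0,0.1,-0.03,0,-0.18,0,0,0,0.1,-0.04,0,-0.19,0,0,0,0.1,-0.05,0,-0.18,0,0,0,0.1,-0.06,0,-0.18,0,0,0,0.1,-0.08,0,-0.17,0,0,0,0.1,-0.09,0,-0.16,0,0,0,0.1,-0.1,0,-0.17,0,0,0,0.1,-0.11,0,-0.15,0,0,0,0.1,-0.12,0,-0.14,0,0,0,0.1]'

```text
time_s: 5.2
position: [519.2, -139.3, 87.4]
eef_rot: [-0.0, -0.113, 0.994, -0.0]
ft_force: [-0.2, -5.4, -3.5]
width: 15.9
grip_force: 15.0
```

Forces are low and the grip is holding, so I'll continue.

>>> jog_arm --moves '[-0.13,0,-0.14,0,0,0,0.1,-0.13,0,-0.13,0,0,0,0.1,-0.15,0,-0.12,0,0,0,0.1,-0.15,0,-0.11,0,0,0,0.1,-0.16,0,-0.1,0,0,0,0.1,-0.17,0,-0.09,0,0,0,0.1,-0.17,0,-0.07,0,0,0,0.1,-0.18,0,-0.07,0,0,0,0.1,-0.18,0,-0.05,0,0,0,0.1,-0.19,0,-0.04,0,0,0,0.1]'

```text
time_s: 6.03
position: [581.8, -125.1, 124.0]
eef_rot: [-0.001, -0.113, 0.994, -0.001]
ft_force: [0.0, -6.6, -1.3]
width: 15.8
grip_force: 15.0
```

>>> jog_arm --moves '[-0.18,0,-0.03,0,0,0,0.1,-0.19,0,-0.02,0,0,0,0.1,-0.19,0,0,0,0,0,0.1,-0.19,0,0.01,0,0,0,0.1,-0.18,0,0.02,0,0,0,0.1,-0.19,0,0.04,0,0,0,0.1,-0.18,0,0.04,0,0,0,0.1,-0.18,0,0.06,0,0,0,0.1,-0.18,0,0.07,0,0,0,0.1,-0.17,0,0.08,0,0,0,0.1]'

```text
time_s: 6.87
position: [654.2, -108.7, 113.9]
eef_rot: [0.001, -0.113, 0.994, -0.001]
ft_force: [0.1, -5.7, 2.2]
width: 15.9
grip_force: 15.0
```

>>> jog_arm --moves '[0,0,0,0,0,0,0.4,0,0,0,0,0,0,0.4,0,0,0,0,0,0,0.4,0,0,0,0,0,0,0.4,0,0,0,0,0,0,0.4,0,0,-0.2,0,0,0,0.4,0,0,-0.5,0,0,0,0.4,0,0,-0.5,0,0,0,0.4,0,0,-0.5,0,0,0,0.4,0,0,-0.5,0,0,0,0.4]'

```text
time_s: 7.7
position: [652.9, -108.0, 202.4]
eef_rot: [0.0, -0.113, 0.994, 0.0]
ft_force: [0.0, -0.6, -0.4]
width: 37.1
grip_force: 0.0
```

```bash
python3 - <<'E'
from h import *
print(manip.state()['position'])
a=snap('scene','s2')[195:295,260:390];b=snap('top','t2')[165:265,280:410]
cv2.imwrite('pics/c2.png',cv2.cvtColor(cv2.resize(np.hstack([a,b]),None,fx=3,fy=3,interpolation=2),4))
E
```

```text
[ 652.93662971 -108.03816866  202.36928253]
```

View pics/c2.png

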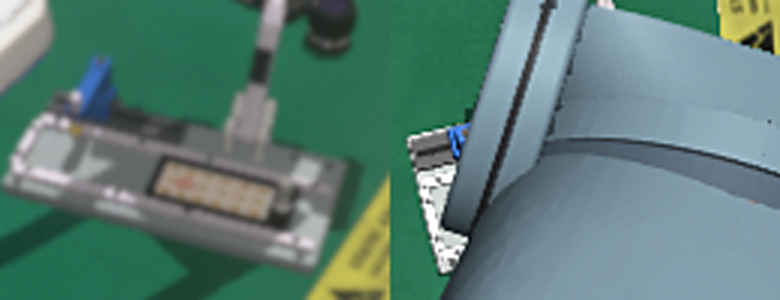

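The scene view shows the bar leaning back open (crop (265,60)), the carrier unmoved, and the post at (283,197). I'll go to the post next.

```bash
python3 - <<'E'
from h import *
plan([((561.9,-169.6,190),6),((561.9,-169.6,110),4),((561.9,-169.6,24),10)],.4,yaw=np.pi/2+.225)
E
```

```text
0.44, -0.16, 0.06, -0.01, 0.01, 0, 0.4,
0.43, -0.16, 0.06, -0.01, 0.01, 0, 0.4,
0.44, -0.16, 0.07, -0.01, 0.01, 0, 0.4,
0.43, -0.16, 0.06, -0.01, 0.01, 0, 0.4,
0.44, -0.16, 0.07, -0.01, 0.01, 0, 0.4,
0.43, -0.16, 0.06, -0.01, 0.01, 0, 0.4,
0, 0, 0.5, -0.01, 0.01, 0, 0.4,
0, 0, 0.5, -0.01, 0.01, 0, 0.4,
0, 0, 0.5, 0, 0, 0, 0.4,
0, -0.01, 0.5, 0, 0, 0, 0.4,
0, 0, 0.22, 0, 0, 0, 0.4,
0, 0, 0.21, 0, 0, 0, 0.4,
0, 0, 0.22, 0, 0, 0, 0.4,
0, 0, 0.21, 0, 0, 0, 0.4,
0, 0, 0.22, 0, 0, 0, 0.4,
0, 0, 0.21, 0, 0, 0, 0.4,
0, 0, 0.22, 0, 0, 0, 0.4,
0, 0, 0.21, 0, 0, 0, 0.4,
0, 0, 0.22, 0, 0, 0, 0.4,
0, 0, 0.21, 0, 0, 0, 0.4,
```

>>> jog_arm --moves '[0.44,-0.16,0.06,0,0,0,0.4,0.43,-0.16,0.06,0,0,0,0.4,0.44,-0.16,0.07,0,0,0,0.4,0.43,-0.16,0.06,0,0,0,0.4,0.44,-0.16,0.07,0,0,0,0.4,0.43,-0.16,0.06,0,0,0,0.4,0,0,0.5,0,0,0,0.4,0,0,0.5,0,0,0,0.4,0,0,0.5,0,0,0,0.4,0,0,0.5,0,0,0,0.4]'

```text
time_s: 8.63
position: [559.3, -168.9, 104.2]
eef_rot: [-0.0, -0.113, 0.994, 0.0]
ft_force: [-0.5, 0.2, 0.2]
width: 37.2
grip_force: 0.0
```

>>> jog_arm --moves '[0,0,0.22,0,0,0,0.4,0,0,0.21,0,0,0,0.4,0,0,0.22,0,0,0,0.4,0,0,0.21,0,0,0,0.4,0,0,0.22,0,0,0,0.4,0,0,0.21,0,0,0,0.4,0,0,0.22,0,0,0,0.4,0,0,0.21,0,0,0,0.4,0,0,0.22,0,0,0,0.4,0,0,0.21,0,0,0,0.4]'

```text
time_s: 9.47
position: [560.0, -169.0, 18.6]
eef_rot: [-0.0, -0.113, 0.994, -0.0]
ft_force: [-0.3, 0.3, -0.2]
width: 37.4
grip_force: 0.0
```

>>> jog_arm --moves '[0,0,0,0,0,0,0.05,0,0,0,0,0,0,0.05,0,0,0,0,0,0,0.05,0,0,0,0,0,0,0.05,0,0,0,0,0,0,0.05,0,0,0,0,0,0,0.05,0,0,0,0,0,0,0.05,0,0,0,0,0,0,0.05,0,0,0,0,0,0,0.05,0,0,0,0,0,0,0.05]' --squeeze 6

```text
time_s: 10.3
position: [560.5, -169.2, 20.0]
eef_rot: [0.001, -0.113, 0.994, -0.0]
ft_force: [-0.3, -0.6, 3.3]
width: 9.8
grip_force: 6.0
```

>>> jog_arm --moves '[0,0.1,0,0,0,0,0.05,0,0.2,0,0,0,0,0.05,0,0.2,0,0,0,0,0.05,0,0.25,0,0,0,0,0.05,0,0.25,0,0,0,0,0.05,0,0.25,0,0,0,0,0.05,0,0.25,0,0,0,0,0.05,0,0.2,0,0,0,0,0.05,0,0.2,0,0,0,0,0.05,0,0.1,0,0,0,0,0.05]'

```text
time_s: 11.13
position: [542.0, -89.7, 19.9]
eef_rot: [0.0, -0.113, 0.994, -0.0]
ft_force: [1.4, -4.2, 4.9]
width: 9.7
grip_force: 6.0
```

```bash
python3 - <<'E'
from h import *
print(manip.state()['position'],manip.state()['ft_force'])
a=snap('scene','s3')[215:275,260:360];b=snap('top','t3')[190:250,280:380]
cv2.imwrite('pics/c3.png',cv2.cvtColor(cv2.resize(np.vstack([a,b])[:100*120//100],None,fx=5,fy=5,interpolation=2),4))
E
```

```text
[542.004308   -89.70887766  19.94880126] [ 1.38053098 -4.15342555  4.8977801 ]
```

View pics/c3.png

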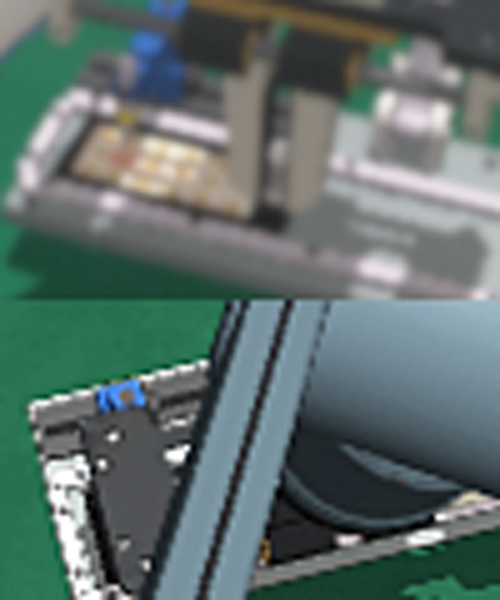

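The mark is now roughly under the needle: in the scene crop, the ring is at (122,155) and the tip at (125,118). I'll release, back off and check from both views.

>>> jog_arm --moves '[0,0,0,0,0,0,0.3,0,0,0,0,0,0,0.3,0,0,0,0,0,0,0.3,0,0,0,0,0,0,0.3,0,0,-0.1,0,0,0,0.3,0,0,-0.5,0,0,0,0.3,0,0,-0.7,0,0,0,0.3,0,0,-0.8,0,0,0,0.3,0,0,-0.8,0,0,0,0.3,0,0,-0.8,0,0,0,0.3]'

```text
time_s: 12.07
position: [541.5, -90.8, 168.9]
eef_rot: [-0.0, -0.113, 0.994, 0.0]
ft_force: [0.2, -1.0, -0.8]
width: 27.8
grip_force: 0.0
```

>>> jog_arm --moves '[0.5,-0.2,0,0,0,0,0.3,0.5,-0.2,0,0,0,0,0.3,0.5,-0.2,0,0,0,0,0.3,0.5,-0.2,0,0,0,0,0.3,0.5,-0.2,0,0,0,0,0.3,0.5,-0.2,0,0,0,0,0.3,0.5,-0.2,0,0,0,0,0.3,0.5,-0.2,0,0,0,0,0.3,0.5,-0.2,0,0,0,0,0.3,0,0,0,0,0,0,0.3]'

```text
time_s: 12.9
position: [380.3, -202.7, 167.5]
eef_rot: [-0.001, -0.112, 0.994, -0.0]
ft_force: [0.8, 0.4, 0.0]
width: 27.7
grip_force: 0.0
```

```bash
python3 - <<'E'
from h import *
print(manip.state()['position'])
A=np.mean([manip.read_camera('scene').astype(float) for _ in range(8)],0).astype('uint8');B=np.mean([manip.read_camera('top').astype(float) for _ in range(8)],0).astype('uint8')
np.save('A.npy',A);np.save('B.npy',B)
a=A[220:270,262:322];b=B[195:245,280:340]
cv2.imwrite('pics/c4.png',cv2.cvtColor(cv2.resize(np.vstack([a,b]),None,fx=6,fy=6,interpolation=2)[:600],4))
E
```

```text
[ 380.34933835 -202.69880484  167.47273669]
```

View pics/c4.png

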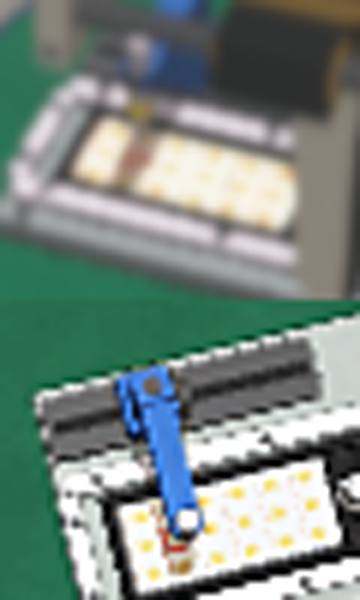

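```bash
python3 - <<'E'
from h import *
S=lambda u,v:np.array([262+(u+.5)/6-.5,220+(v+.5)/6-.5]);T=lambda u,v:np.array([280+(u+.5)/6-.5,195+(v-300+.5)/6-.5])
def onz(c,px,z):
    s=least_squares(lambda X:(proj(c,[X[0],X[1],z])-px)[0],[530,-30]).x
    return R.from_euler('z',-F[2]).apply(np.r_[s,0]-[F[0],F[1],0])[:2]
def tf(a,b):
    x,e=tri(a,b);return R.from_euler('z',-F[2]).apply(x-[F[0],F[1],0]),e
print('mark scene',onz('scene',S(135,158),16),'ring top',onz('top',T(172,545),16),'tip? gold scene',onz('scene',S(140,112),23))
print('needle top',onz('top',T(187,519),71),onz('scene',S(138,48),71), tf(T(187,519),S(138,48)))
print('post',onz('top',T(352,487),42))
for z in (23,71): print('tip y=70.6 proj z',z,(proj('scene',fx2w(F,(0,70.6,z)))-[262,220])*6,(proj('top',fx2w(F,(0,70.6,z)))-[280,195])*6+[0,300])
for z in (16,): print('mark y=70.6',(proj('scene',fx2w(F,(0,70.6,z)))-[262,220])*6,(proj('top',fx2w(F,(0,70.6,z)))-[280,195])*6+[0,300])
A,B=np.load('A.npy').astype(int),np.load('B.npy').astype(int)
for n,I,x0,y0 in(('s',A,262,220),('t',B,280,195)):
    c=I[y0:y0+50,x0:x0+60];red=(c[...,0]-(c[...,1]+c[...,2])/2); 
    m=(red>35)&(c[...,0]-c[...,1]>30)
    v,u=np.nonzero(m);print(n,list(zip(u+x0,v+y0,red[v,u].astype(int)))[:40])
E
```

```text
mark scene [ 1.85003549 72.09642685] ring top [-2.45247274 75.00776466] tip? gold scene [17.97898746 76.23301734]
needle top [ 0.38719767 71.74374206] [-2.09831766 69.61768779] (array([ 0.84520505, 71.1280693 , 68.12110476]), np.float64(0.19193010878922223))
post [-0.23023585  8.52047134]
tip y=70.6 proj z 23 [[134.67323011 145.22939348]] [[180.36854541 531.24118251]]
tip y=70.6 proj z 71 [[134.9497213   41.09347728]] [[187.95798382 516.77425427]]
mark y=70.6 [[134.63438346 159.85418781]] [[179.32978448 533.22105123]]
s [(np.int64(284), np.int64(244), np.int64(38)), (np.int64(283), np.int64(245), np.int64(45)), (np.int64(284), np.int64(245), np.int64(47)), (np.int64(285), np.int64(245), np.int64(44)), (np.int64(286), np.int64(245), np.int64(38)), (np.int64(282), np.int64(246), np.int64(40)), (np.int64(283), np.int64(246), np.int64(50)), (np.int64(284), np.int64(246), np.int64(50)), (np.int64(285), np.int64(246), np.int64(50)), (np.int64(286), np.int64(246), np.int64(45)), (np.int64(282), np.int64(247), np.int64(43)), (np.int64(283), np.int64(247), np.int64(49)), (np.int64(284), np.in
[... 254 characters left out ...]
0)), (np.int64(306), np.int64(233), np.int64(69)), (np.int64(307), np.int64(233), np.int64(84)), (np.int64(314), np.int64(233), np.int64(100)), (np.int64(307), np.int64(234), np.int64(112)), (np.int64(307), np.int64(235), np.int64(115)), (np.int64(307), np.int64(236), np.int64(51)), (np.int64(308), np.int64(236), np.int64(120)), (np.int64(309), np.int64(236), np.int64(132)), (np.int64(310), np.int64(236), np.int64(124)), (np.int64(311), np.int64(236), np.int64(41)), (np.int64(307), np.int64(237), np.int64(56)), (np.int64(308), np.int64(239), np.int64(64)), (np.int64(310), np.int64(239), np.int64(87)), (np.int64(311), np.int64(239), np.int64(66)), (np.int64(310), np.int64(240), np.int64(59))]
```

Both views put the mark at y ≈ 71–72 mm and the needle at y ≈ 70.6–71.5 mm, so the offset is about 1 mm. The gripper is clear and the bar is open, so I'll hand in.

```bash
python3 -c "
from h import *
print(manip.close_job())"
```

```text
the job is handed in; nothing more can be done
None
```

I swung the clamp bar back open and slid the carrier out until the ringed pad sat about 1 mm from under the needle tip by my camera measurements, then handed the job in at about 14 s; no verdict came back.

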